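# Weigh a basket of finished parts on the spring scale

## Task

Take the steel basket of brass parts by the wooden grip on top of its bail, hang the bail's crossbar in the hook of the spring scale, and keep hold while you let it down slowly until the spring carries the whole weight; only then let go, so that the hook never drops, kicks up or gets knocked. Leave the basket hanging still on the hook with the pointer settled, and leave the other things on the bench where they are.

Things in the scene. Friction and masses are not known exactly. Their poses are not given: they have to be found in the camera images.
- handle (a point): centre of the basket's wooden grip block, 16 x 24 x 34 mm (basket x, y, z), on a short 8 x 12 mm stem above the middle of the crossbar; 132 mm above the basket's underside. Grasp it from above across its 24 mm, fingers closing along y. Axes are the basket's: z up, y along the crossbar. The basket is alike either way round
- bar (a point): middle of the bail's crossbar, a round steel bar 8 mm thick along the basket's y, straight for 76 mm, between two uprights (94 mm apart lower down); 32 mm below the grip's centre, 100 mm above the basket's underside. The window under it is open along the basket's x, 64 mm high down to the tray's rim
- basket: the loose basket: open steel tray 95 x 90 x 32 mm (x, y, z), brass bushings fixed in it, steel bail above. Origin at the centre of its underside, z up, y along the crossbar; stands on the bench at the start. Its weight differs each time, 2.5 to 8.7 N, and must be felt; its centre of mass lies under the crossbar
- stand: the fixed spring scale: white base plate 235 x 130 x 12 mm with a column 255 mm high. Origin on the bench straight below the hook's saddle; the column rises 125 mm from it on the stand's +x side. The hook's open upturned tip points to -x: pass the basket's window over the tip from -x towards +x, with the crossbar along the stand's y
- saddle (a point): where the crossbar's middle (on its axis) lies when seated in the hook: 225 mm above the bench unloaded; moves with the hook. 8 mm round steel in a 90 degree V, lowest point 16 mm below here; tip 23 mm to -x, its top 16 mm above; the +x leg ends 14 mm to +x, its top 7 mm above, then runs level to a block whose face is 94 mm to +x. Axes as the stand's
- carriage (a joint): how far hook and pointer have sunk down the column, m: 0 at the top, unloaded; stop at 0.11. Spring 100 N per m, friction 0.1 N, light damping: under the basket it sinks 25 to 88 mm, and it drops or kicks if let go off the balance point. The scale is spoiled if the hook moves faster than 0.1 m/s up or down, or is pressed or knocked with over 18 N
- buff: bystander: grey polishing wheel lying flat, 90 mm across, 23 mm high with a green hub; origin at its underside
- jar: bystander: jar with a white cap, 56 mm across, 60 mm high; origin at its underside
- compound_bar: bystander: brown bar of polishing compound, 35 x 25 x 25 mm; origin at its underside
Not all that is in view belongs to the job. Of the things that look like the basket, the smaller one is meant.

How it is judged (in metres and radians):
On the way, in this order (a step that is already met when the one before it is completed fails the run):
1. the basket is lifted well clear of the bench by the grip (z of bar in the frame of stand above 0.15 m and contact force between the fingers and basket above 0.5 N), for 0.2 s.
2. the crossbar lies in the hook and the hook sinks under it while the fingers still hold the grip (distance between bar and saddle below 0.007 m and value of joint carriage above 0.01 m and contact force between the fingers and basket above 0.5 N), for 0.2 s.
At the end, for the whole second after the job is handed in: the basket hangs upright (within 17 degrees) with its crossbar's middle within 7 mm of the hook's saddle, the hook sunk 15 to 105 mm and still (under 10 mm/s), the basket swinging no faster than 50 mm/s (distance between bar and saddle below 0.007 m and value of joint carriage between 0.015 and 0.105 m and velocity of joint carriage between -0.01 and 0.01 m/s and linear speed of basket below 0.05 m/s and angle between bar's own z axis and vertical below 0.3 rad); the robot touches nothing.
It fails at once if the hook moves faster than 0.1 m/s (dropped or let spring up) (velocity of joint carriage above 0.1 m/s or velocity of joint carriage below -0.1 m/s).
It fails at once if the hook is pressed or knocked with more than 18 N (contact force between carriage and anything else above 18 N).
It fails at once if a bystander is moved more than 20 mm (distance of any of buff, jar, compound_bar from where it was at the start of the episode above 0.02 m).
It also fails if it takes over 64 s, if anything falls off the work surface, if the arm or the gripper's body presses on something with over 40 N, if the wrist force passes 120 N, or if a joint passes its speed limit or range.

## Robot

A 7-joint arm with a two-finger parallel gripper is mounted at the origin on the work surface. World frame = base frame: x ahead of the robot, y to its left, z up, the work surface at z = 0. Lengths are in mm, angles in rad, forces in N, time in s.
With the tool pointing down it reaches from about 400 to 850 mm from the base axis. Payload 4.5 kg.
Tool frame: the origin (TCP) lies on the centre line of the jaws, within the pads' length; the fingertips stand 17 mm ahead of it and the grasp point (between the pads) lies 2 mm behind it (ctrl.tip_reach is the distance from the TCP to the fingertips, in mm); z points along the fingers, y is the direction in which the jaws open and shut (so a half turn about z gives the same grasp; the last joint's range is limited). The gripper opens to 88 mm and grips with 3 to 60 N. Pads are 18 mm wide; open, the fingers measure 123 mm over their backs; the gripper's body (75 mm by 187 mm) begins 45 mm behind the grasp point.
Start: joints at [-1.086, 0.689, -0.195, 1.565, 0.157, 0.902, -0.215], TCP at [272.289, 562.596, 218.143] pointing down, gripper open.
Joint ranges: [-3.01, 3.01], [-0.46, 2.08], [-1.47, 1.51], [0.13, 2.56], [-1, 4.14], [0.04, 2.09], [-2.66, 2.66]. Speed limits (rad/s): [2.57, 2.57, 3.14, 3.14, 3.14, 3.14, 3.14].

## Interface

Orientations are given as a 3x3 rotation matrix whose columns are the frame's x, y, z axes.
In Python, from cell import ctrl, camera, calibration gives the robot as it stands.
- The arm moves only by the tool arm_command, never from a script. Its argument "motion" is a list that holds one entry, the list of rows, each a list of 7 numbers: the turn, a rotation vector about the world's x, y, z as a fraction of full scale, then the shift along the world's x, y, z as a fraction of full scale, then the gripper command: -1 is shut, 1 is fully open, values between are in proportion. In form: [[[ax, ay, az, tx, ty, tz, claw], ...]]. A call has 1 to 20 rows; each row shifts and turns the commanded pose from where the row before left it; what a row does not reach is not made up. Full scale, the value 1, is 0.02 m for a shift and 8 degrees for a turn. A row lasts 1/10 s, in which the tool goes at most 50 mm and 8.59 degrees, less where a joint would pass 70% of its speed; a pose out of reach is approached as far as the arm can. A call with a number of a shift or a turn outside -1 to 1 is refused whole. A call with a gripper value outside its range is refused whole. The fingers move at their own pace and stop on an object; "newtons" is the grip in N (left out, the last holds). Time passes only in rows, so rows that do not move let the fingers close. It gives the time, the measured TCP pose, the force and the opening at its end, in the units of the state.
- ctrl.get_obs(): the state, without advancing time (a new reading comes with each control period).
- camera(name): name is "side" or "top"; returns (picture, depth): 400x640x3 uint8, blue, green, red; 400x640 float32, mm along the optical axis (not along the pixel's ray), 0 where there is no reading.
- calibration(name): a dict with "fx", "fy", "cx", "cy" (pixels), "position" and "rotation" of the camera in the world. Camera axes: x right, y down, z forward; pixel columns grow to the right and rows downward; lengths in mm; the calibration is good to about 2 mm. A picture is of the moment at which its call begins. calibration takes no time and is no camera call.
- ctrl.close_job(): hands the job in, once; it reports no verdict.
The state is a dict: "t": time; "joints": joint angles; "dq": joint speeds; "tau": joint torques, N m; "tcp_pos": TCP position; "orientation": TCP orientation; "force": force on the tool from outside, world axes, zero at the start; "ft_torque": the same for the moment, N m; "gripper_width": opening from 0.0 (shut) to 1.0 (fully open).
Only numpy, scipy, OpenCV 4.12 (cv2) and the standard library are available. Lean on these libraries where they do the work, as an engineer would, in place of code of your own. Each camera call takes 0.05 s, during which the arm holds its last target. There are 200 camera calls.

## Working session

There is one attempt and no reset: what is moved stays moved. The work goes in short steps, Python scripts to look and compute and a tool call to move; the robot and the scene stay as the last step left them, time stands still between calls to the robot, and variables do not carry over. Pictures are saved under pics/ and viewed, about 8 in all and at most 12, crops included, and the job is handed in when it is done.

Besides the shell and the picture viewer there is one more tool, called after "Emit:" by a JSON object that holds its "api" and its "payload", one argument or row to a line. arm_command: Moves the arm, as the interface text tells. Its arguments: {"type":"object","properties":{"motion":{"type":"array"},"newtons":{"type":"number"}},"required":["motion"]}

```bash
mkdir -p pics; python3 - <<'E'
from cell import ctrl,camera,calibration
import cv2,numpy as np
for n in("side","top"):
    p,d=camera(n);cv2.imwrite(f"pics/{n}0.png",p);np.save(f"{n}0.npy",d)
    c=calibration(n);print(n,c)
o=ctrl.get_obs();print(o)
E
```

```text
side {'fx': 363.09978405615493, 'fy': 363.09978405615493, 'cx': 321.21011910303963, 'cy': 198.73358529351614, 'position': array([ -15.2937134 , -651.79655917,  801.32765074]), 'rotation': array([[ 7.54691401e-01, -3.89224864e-01,  5.28152340e-01],
       [-6.56079684e-01, -4.48439278e-01,  6.07010430e-01],
       [ 5.80701821e-04, -8.04615573e-01, -5.93795792e-01]])}
top {'fx': 503.5473607293695, 'fy': 503.5473607293695, 'cx': 316.8585684583897, 'cy': 198.59271657120163, 'position': array([ 418.46721464,    2.49483642, 1534.11760514]), 'rotation': array([[-0.02051427, -0.9948339 ,  0.09942173],
       [-0.9997874 ,  0.02020605, -0.00410621],
       [ 0.00207608, -0.09948483, -0.99503691]])}
{'t': 0.1, 'joints': array([-1.08621593,  0.68989234, -0.19450265,  1.5662089 ,  0.15728199,
        0.90251518, -0.21512532]), 'dq': array([ 1.26885055e-03, -7.00277675e-04, -6.92336354e-05, -2.29291603e-03,
        1.01681836e-03,  1.22962557e-03,  5.67017519e-05]), 'tau': array([-3.38708080e-03, -5.28500390e+01, -1.27131332e+00, -1.53838331e+01,
       -5.24830772e-02,  2.00328665e-03,  3.23336758e-05]), 'tcp_pos': array([272.08132088, 562.01221301, 217.40296456]), 'orientation': array([[-9.00117239e-01,  4.35647323e-01, -6.04489174e-04],
       [ 4.35647727e-01,  9.00115963e-01, -1.52054596e-03],
       [-1.18311420e-04, -1.63201396e-03, -9.99998661e-01]]), 'force': array([-0.62353582,  0.14017877,  0.69432127]), 'ft_torque': array([ 0.01187126,  0.06365396, -0.0051536 ]), 'gripper_width': 1.000744685345183}
```

View pics/side0.png

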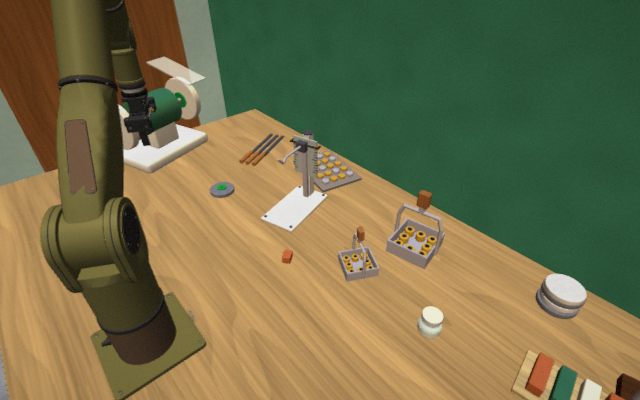

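View pics/top0.png

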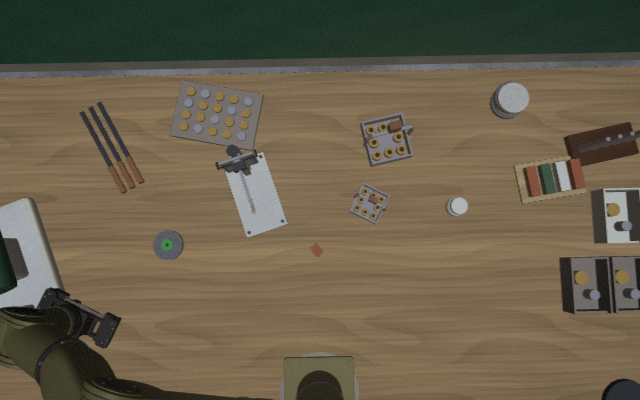

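Candidates for the basket:
- Small basket: top (370,203), side (358,262).
- Large basket: top (387,138), side (415,240).
- Flat tray of parts: top (217,113), no bail.

I choose the small one. The stand is at top (255,195) with its hook near (250,210), side (290,155). I'll check with a close crop.

```bash
cat > h.py <<'E'
import numpy as np,cv2
from cell import ctrl,camera,calibration
def ray(n,u,v):
    c=calibration(n);d=c['rotation']@np.array([(u-c['cx'])/c['fx'],(v-c['cy'])/c['fy'],1.]);return c['position'],d
def onz(n,u,v,z):
    p,d=ray(n,u,v);return p+d*(z-p[2])/d[2]
def tri(u1,v1,u2,v2):
    p,a=ray('side',u1,v1);q,b=ray('top',u2,v2)
    s=np.linalg.lstsq(np.c_[a,-b],q-p,rcond=None)[0];x,y=p+a*s[0],q+b*s[1];return (x+y)/2,np.linalg.norm(x-y)
def cloud(n,d):
    c=calibration(n);v,u=np.indices(d.shape)
    P=np.stack([(u-c['cx'])/c['fx']*d,(v-c['cy'])/c['fy']*d,d],-1)
    W=P@c['rotation'].T+c['position'];W[d<=0]=np.nan;return W
def crop(p,x,y,w,h,k):return cv2.resize(p[y:y+h,x:x+w],None,fx=k,fy=k,interpolation=cv2.INTER_CUBIC)
E
python3 - <<'E'
from h import *
s=cv2.imread('pics/side0.png');t=cv2.imread('pics/top0.png')
a=np.hstack([crop(s,330,215,65,75,4),crop(s,265,125,75,75,4)])
b=np.hstack([crop(t,340,175,65,70,4),crop(t,212,140,75,70,4)])
cv2.imwrite('pics/c1.png',np.vstack([a,b]))
for n,p in(('side',s),('top',t)):
    W=cloud(n,np.load(n+'0.npy'))
    hsv=cv2.cvtColor(p,cv2.COLOR_BGR2HSV)
    x,y,w,h=(330,215,65,75) if n=='side' else (340,175,65,70)
    m=np.zeros(p.shape[:2],bool);m[y:y+h,x:x+w]=1
    g=m&(W[...,2]>112)
    print(n,'grip n',g.sum(),np.nanmean(W[g],0),np.nanmin(W[g],0),np.nanmax(W[g],0))
    if n=='top':
        tr=m&(W[...,2]>12)&(W[...,2]<60);print('tray',cv2.minAreaRect(W[tr][:,:2].astype(np.float32)))
        mm=np.zeros(p.shape[:2],bool);mm[140:240,212:292]=1
        pl=mm&(W[...,2]>6)&(W[...,2]<18)&(hsv[...,1]<50)&(hsv[...,2]>130);r=cv2.minAreaRect(W[pl][:,:2].astype(np.float32));print('plate',r,cv2.boxPoints(r))
        hk=mm&(W[...,2]>150);hh=mm&(W[...,2]>150)&(W[...,2]<250);
        for q in np.argwhere(hh)[::6]:print(q,W[tuple(q)].round(0),end=' ')
    print()
for k in((230,245),(168,245)):print(onz('top',*k,23))
print('jar',onz('top',457,206,60),'cb',onz('top',317,250,25),'big',onz('top',396,127,150))
E
```

```text
side grip n 98 [ 549.18527454 -165.57849467  140.28946078] [ 541.38224897 -175.56144569  119.13940671] [ 563.47812035 -150.23127422  154.55198972]

top grip n 58 [ 552.05904169 -158.05637349  144.05415911] [ 542.03263567 -169.9445628   122.08401738] [ 564.21859225 -146.78475297  153.50579903]
tray ((561.8535766601562, -142.2545623779297), (136.9893798828125, 95.46723175048828), 62.30802536010742)
plate ((611.94775390625, 192.4002685546875), (282.91790771484375, 130.05242919921875), 17.57329750061035) [[457.45743  211.68172 ]
 [496.72354   87.698654]
 [766.4381   173.11882 ]
 [727.172    297.10187 ]]
[147 237] [691. 205. 222.] [150 254] [680. 160. 231.] [151 254] [678. 160. 228.] [152 249] [672. 171. 245.] [153 240] [679. 201. 199.] [153 250] [670. 168. 243.] [154 239] [670. 199. 233.] [154 245] [668. 181. 244.] [154 251] [669. 167. 235.] [155 239] [666. 197. 241.] [155 246] [664. 178. 246.] [155 252] [668. 165. 226.] [156 237] [663. 203. 241.] [156 243] [663. 187. 241.] [156 249] [666. 174. 223.] [156 255] [665. 158. 226.] [157 234] [661. 210. 242.] [157 240] [659. 194. 248.] [157 24
[... 1810 characters left out ...]
] [604. 194. 229.] [181 242] [599. 192. 230.] [183 243] [593. 188. 235.] [185 243] [588. 188. 235.] [187 244] [583. 187. 226.] [189 245] [578. 184. 231.] [191 245] [573. 184. 228.] [193 246] [567. 181. 231.] [195 247] [561. 178. 234.] [197 247] [556. 178. 234.] [199 248] [551. 176. 232.] [200 251] [549. 169. 224.] [202 251] [544. 169. 223.] [204 252] [539. 168. 216.] [206 252] [533. 166. 228.] [208 252] [528. 166. 231.] [210 252] [522. 165. 238.] [212 252] [517. 165. 237.] 
[435.42873062 258.53770645  23.        ]
[439.22296495 443.59939489  23.        ]
jar [ 535.51508666 -414.99434123   60.        ] cb [415.24405162  -0.99451161  25.        ] big [ 753.90750106 -229.15937837  150.        ]
```

View pics/c1.png

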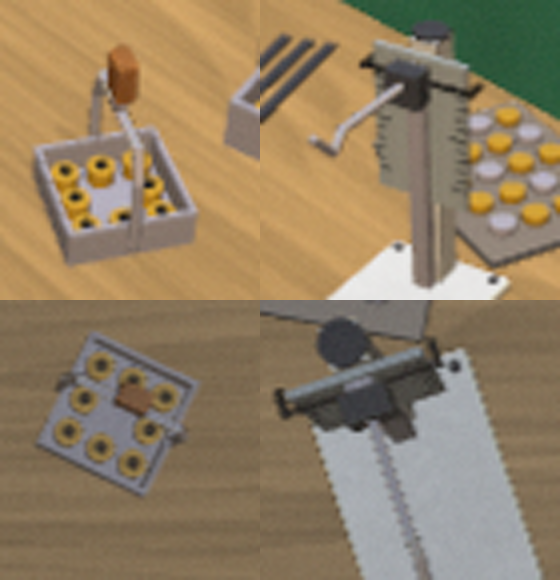

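The crop confirms the choice. It is the small basket with its bail and grip (grip at top px ~(372,200)), and its crossbar runs along about (0.43,0.90). The hook's tip shows at side px ~(278,160), and its arm points to -x of the stand at yaw ~18°. Next I refine both positions.

```bash
python3 - <<'E'
from h import *
t=cv2.imread('pics/top0.png')
W=cloud('top',np.load('top0.npy'));S=cloud('side',np.load('side0.npy'))
m=np.zeros((400,640),bool);m[175:245,340:405]=1
g=m&(W[...,2]>143);P=np.argwhere(g).mean(0);print('grip top',W[g].mean(0),P,onz('top',P[1],P[0],149))
c=np.array([[95,35],[197,82],[145,195],[38,145]])/4+[340,175]
R=np.array([onz('top',*q,32)[:2] for q in c],np.float32);print('rim',R.mean(0),np.linalg.norm(R-np.roll(R,1,0),axis=1),np.degrees(np.arctan2(*(R[0]-R[1])[::-1])))
B=[onz('top',340+a/4,175+b/4,98)[:2] for a,b in((65,82),(180,137))];d=B[0]-B[1];print('bar',(B[0]+B[1])/2,np.degrees(np.arctan2(d[1],d[0]))-90)
ex=np.array([np.cos(.31),np.sin(.31)])
m=np.zeros((400,640),bool);m[171:225,225:270]=1
for n,X in(('top',W),('side',S)):
    k=(X[...,2]>190)&(X[...,2]<262)&(np.hypot(X[...,0]-560,X[...,1]-175)<60)
    q=X[k];print(n,len(q))
    v=cv2.fitLine(q[:,:2].astype(np.float32),cv2.DIST_HUBER,0,.01,.01).ravel();v=v*np.sign([v[0],v[0],1,1]);print('line yaw',np.degrees(np.arctan2(v[1],v[0])),v[2:])
    s=(q[:,:2]-[541,168])@ex;l=(q[:,:2]-[541,168])@np.array([-ex[1],ex[0]])
    for a in range(-32,40,4):
        z=(s>=a)&(s<a+4)
        if z.any():print(a+2,z.sum(),q[z,2].min().round(),q[z,2].max().round(),l[z].mean().round(1),end=' | ')
    print()
    if n=='side':print('side tip px',np.argwhere(k)[np.argsort(s)[:5]].tolist())
    else:print('top tip px',np.argwhere(k)[np.argsort(s)[:5]].tolist())
# plate from near corners
for u,v in((249,236),(287,223)):print(onz('top',u,v,12))
E
```

```text
grip top [ 552.66878687 -159.30593516  147.92518157] [199.         373.28571429] [ 552.56529362 -159.17938182  149.        ]
rim [ 550.52045 -161.63802] [93.58399  84.07438  93.74181  87.925835] 63.834488
bar [ 547.97292127 -157.14925246] -26.930321521849457
top 120
line yaw 17.909342234479404 [565.68109131 178.15693665]
-26 3 236.0 241.0 1.6 | -22 6 235.0 243.0 1.2 | -18 4 233.0 238.0 3.0 | -14 4 225.0 234.0 3.1 | -10 4 225.0 228.0 1.5 | -6 5 216.0 224.0 0.9 | -2 4 216.0 223.0 3.2 | 2 5 218.0 227.0 1.5 | 6 4 220.0 226.0 2.9 | 10 6 224.0 233.0 1.7 | 14 4 227.0 233.0 2.2 | 18 4 230.0 236.0 2.0 | 22 5 224.0 234.0 2.3 | 26 5 228.0 233.0 2.3 | 30 4 227.0 231.0 2.3 | 34 4 228.0 234.0 2.2 | 38 5 222.0 236.0 2.3 | 
top tip px [[213, 253], [212, 254], [212, 253], [212, 252], [211, 254]]
side 74
line yaw 18.38021436509729 [561.18341064 172.4753418 ]
-30 1 240.0 240.0 -2.0 | -26 5 236.0 243.0 -1.4 | -22 2 237.0 238.0 -5.4 | -18 3 228.0 239.0 -2.8 | -14 2 226.0 230.0 -0.9 | -10 3 220.0 228.0 -2.8 | -6 2 220.0 222.0 -3.4 | -2 2 217.0 224.0 -2.5 | 2 6 218.0 229.0 -1.2 | 6 5 220.0 232.0 -1.0 | 10 3 230.0 234.0 -0.8 | 14 2 231.0 233.0 -1.1 | 18 5 229.0 234.0 -1.6 | 22 1 233.0 233.0 -2.2 | 26 3 232.0 235.0 -0.6 | 30 2 232.0 236.0 -0.8 | 34 2 232.0 234.0 -1.9 | 38 3 228.0 236.0 -2.0 | 
side tip px [[160, 278], [159, 277], [159, 278], [161, 279], [159, 279]]
[461.40030599 203.06505408  12.        ]
[498.25482126  87.97396243  12.        ]
```

Emit:
{"api": "arm_command", "payload": {
  "motion": [
    [[0, 0, 0, 0, 0, 1, 1], [0, 0, 0, 0, 0, 1, 1], [0, 0, 0, 0, 0, 1, 1], [0, 0, 0, 0, 0, 1, 1], [0, 0, 0, 0, 0, 1, 1], [0, 0, 0, 0.3, -0.9, 0, 1], [0, 0, 0, 0.4, -1, 0, 1], [0, 0, 0, 0.4, -1, 0, 1], [0, 0, 0, 0.4, -1, 0, 1], [0, 0, 0, 0.4, -1, 0, 1], [0, 0, 0, 0.4, -1, 0, 1], [0, 0, 0, 0.4, -1, 0, 1], [0, 0, 0, 0.4, -1, 0, 1], [0, 0, 0, 0.4, -1, 0, 1], [0, 0, 0, 0.4, -1, 0, 1], [0, 0, 0, 0.4, -1, 0, 1], [0, 0, 0, 0.4, -1, 0, 1], [0, 0, 0, 0.4, -1, 0, 1], [0, 0, 0, 0.4, -1, 0, 1], [0, 0, 0, 0.4, -1, 0, 1]]
  ]
}}

```text
t: 2.1
tcp_pos: [390.3, 263.5, 317.9]
orientation: [[-0.9, 0.436, -0.001], [0.436, 0.9, -0.0], [0.0, -0.001, -1.0]]
force: [-0.2, 0.1, 0.3]
gripper_width: 0.999
```

Emit:
{"api": "arm_command", "payload": {
  "motion": [
    [[0, 0, 0, 0.4, -1, 0, 1], [0, 0, 0, 0.4, -1, 0, 1], [0, 0, 0, 0.4, -1, 0, 1], [0, 0, 0, 0.4, -1, 0, 1], [0, 0, 0, 0.4, -1, 0, 1], [0, 0, 0, 0.4, -1, 0, 1], [0, 0, 0, 0.4, -1, 0, 1], [0, 0, 0, 0.4, -1, 0, 1], [0, 0, 0, 0.4, -1, 0, 1], [0, 0, 0, 0.4, -1, 0, 1], [0, 0, 0, 0.4, -1, 0, 1], [0, 0, 0, 0.4, -1, 0, 1], [0, 0, 0, 0.4, -1, 0, 1], [0, 0, 0, 0.4, -1, -0.5, 1], [0, 0, 0, 0.4, -1, -1, 1], [0, 0, 0, 0.4, -1, -1, 1], [0, 0, 0, 0.4, -1, -1, 1], [0, 0, 0, 0.4, -1, -1, 1], [0, 0, 0, 0.4, -0.9, -0.7, 1], [0, 0, 0, 0.2, -0.4, 0, 1]]
  ]
}}

```text
t: 4.1
tcp_pos: [544.9, -123.3, 212.0]
orientation: [[-0.899, 0.438, -0.005], [0.438, 0.899, -0.0], [0.004, -0.002, -1.0]]
force: [-0.1, -0.3, 0.3]
gripper_width: 1.001
```

Emit:
{"api": "arm_command", "payload": {
  "motion": [
    [[0, 0, 0, 0, 0, 0, 1], [0, 0, 0, 0, 0, 0, 1]]
  ]
}}

```text
t: 4.3
tcp_pos: [546.5, -120.4, 214.9]
orientation: [[-0.9, 0.435, 0.001], [0.435, 0.9, 0.001], [-0.001, 0.001, -1.0]]
force: [0.9, 0.0, 0.4]
gripper_width: 1.002
```

```bash
python3 - <<'E'
from h import *
s,_=camera('side');t,_=camera('top')
cv2.imwrite('pics/c2.png',np.hstack([crop(s,310,150,100,140,4),crop(t,330,140,100,140,4)]))
print(ctrl.get_obs()['tcp_pos'],ctrl.get_obs()['force'])
E
```

```text
[ 546.53705916 -119.98625288  215.02166708] [ 0.34416353  0.01580955 -0.01579851]
```

View pics/c2.png

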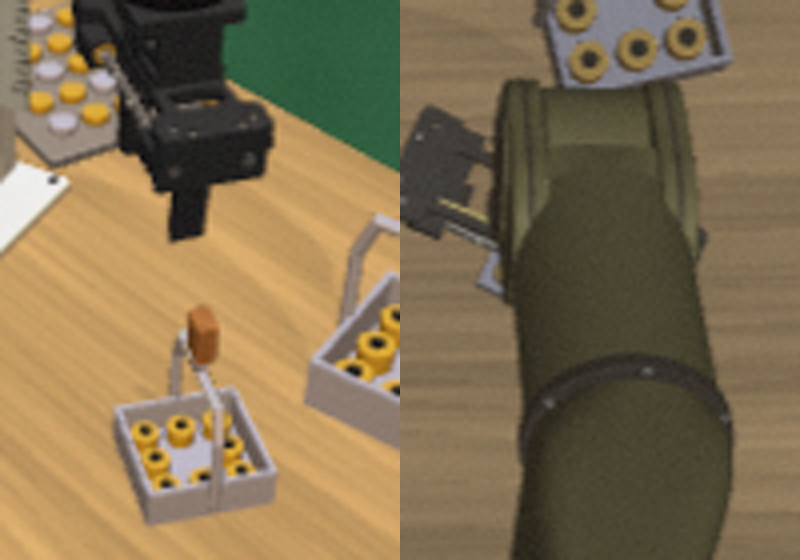

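The picture shows the gripper above the basket and about 40 mm short in y. The basket is undisturbed, with its grip at side px ~(361,233). I'll correct in y, then go down.

Emit:
{"api": "arm_command", "payload": {
  "motion": [
    [[0, 0, 0, 0.1, -0.7, 0, 1], [0, 0, 0, 0.1, -0.7, 0, 1], [0, 0, 0, 0, -0.6, 0, 1], [0, 0, 0, 0, 0, 0, 1], [0, 0, 0, 0, 0, -0.7, 1], [0, 0, 0, 0, 0, -0.7, 1], [0, 0, 0, 0, 0, -0.6, 1], [0, 0, 0, 0, 0, 0, 1]]
  ]
}}

```text
t: 5.2
tcp_pos: [549.0, -161.0, 172.5]
orientation: [[-0.9, 0.435, -0.003], [0.435, 0.9, 0.001], [0.004, -0.001, -1.0]]
force: [-0.3, -0.3, -0.7]
gripper_width: 1.001
```

```bash
python3 - <<'E'
from h import *
s,_=camera('side')
cv2.imwrite('pics/c3.png',crop(s,320,170,80,110,5))
o=ctrl.get_obs();print(o['tcp_pos'],o['orientation'],o['force'])
E
```

```text
[ 549.72348795 -161.19158074  173.46028262] [[-9.00136318e-01  4.35604785e-01 -1.75496342e-03]
 [ 4.35604340e-01  9.00138011e-01  6.48232473e-04]
 [ 1.86208245e-03 -1.80972091e-04 -9.99998250e-01]] [-0.12132494  0.1112067   1.2808812 ]
```

View pics/c3.png

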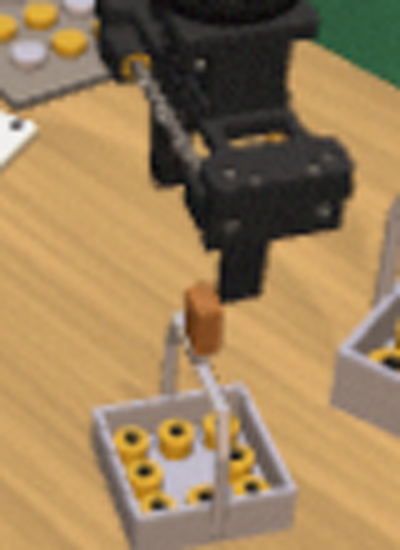

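```bash
python3 - <<'E'
from h import *
c=calibration('side')
def pr(p):
    q=c['rotation'].T@(np.array(p)-c['position']);return ((q[:2]/q[2])*c['fx']+[c['cx'],c['cy']]-[320,170])*5
y=np.array([.4356,.9,0]);x=np.array([.9,-.4356,0])
T=np.array([549.7,-161.2,156])
for k in(-62,-44,44,62):print(k,pr(T+k*y-9*x),pr(T+k*y+9*x))
G=np.array([551,-160,149])
for a in(-8,8):
  for b in(-12,12):print('grip',pr(G+a*x+b*y),pr(G+a*x+b*y-[0,0,34]))
print(tri(361,228,373.3,199))
E
```

```text
-62 [224.24185419 370.77686292] [257.14864694 364.42609858]
-44 [211.94274699 347.55765928] [244.41330883 341.3936744 ]
44 [156.70511333 243.27579201] [187.19754243 237.91642157]
62 [146.31309531 223.6569385 ] [176.42990918 218.44267895]
grip [192.00903971 315.22255608] [188.19656464 361.69740203]
grip [177.02912629 286.84287905] [173.58540556 333.02841891]
grip [220.04858982 310.02444436] [215.68151594 356.44726439]
grip [204.59486064 281.83817821] [200.6148997  327.96976426]
(array([ 553.43347504, -159.87609401,  153.28110137]), np.float64(3.4177357273387217))
```

```bash
python3 - <<'E'
from h import *
print(ctrl.tip_reach)
s,d=camera('side');S=cloud('side',d)
for y in range(265,312,6):
    v=170+y//5
    print(y,[S[v,320+x//5].round(0).tolist() for x in(232,245,257)])
for p in((160,175),(165,180),(203,320),(205,300)):print(p,S[170+p[1]//5,320+p[0]//5].round())
t,d=camera('top');W=cloud('top',d)
k=(np.abs(W[...,0]-550)<120)&(np.abs(W[...,1]+160)<130)&(W[...,2]>160)&(W[...,2]<260)
print(k.sum(),np.nanmean(W[k],0),np.nanmin(W[k],0),np.nanmax(W[k],0))
k=(np.abs(S[...,0]-550)<120)&(np.abs(S[...,1]+160)<120)&(S[...,2]>165)&(S[...,2]<260)
q=S[k];v=(q[:,:2]-[549.7,-161.2])@np.array([.4356,.9]);h=np.histogram(q[:,2],range(165,265,10));print(h)
E
```

```text
17.0
265 [[516.0, -209.0, 223.0], [525.0, -211.0, 220.0], [527.0, -216.0, 222.0]]
271 [[513.0, -212.0, 224.0], [523.0, -213.0, 219.0], [526.0, -217.0, 219.0]]
277 [[517.0, -209.0, 216.0], [523.0, -213.0, 215.0], [530.0, -214.0, 212.0]]
283 [[517.0, -209.0, 213.0], [522.0, -215.0, 214.0], [529.0, -215.0, 210.0]]
289 [[518.0, -208.0, 208.0], [524.0, -213.0, 209.0], [527.0, -217.0, 209.0]]
295 [[518.0, -209.0, 203.0], [703.0, -68.0, 3.0], [710.0, -71.0, 1.0]]
301 [[694.0, -64.0, 1.0], [698.0, -73.0, 5.0], [704.0, -77.0, 4.0]]
307 [[689.0, -68.0, 3.0], [694.0, -76.0, 5.0], [701.0, -79.0, 3.0]]
(160, 175) [ 559. -118.  205.]
(165, 180) [ 563. -118.  200.]
(203, 320) [ 544. -169.  144.]
(205, 300) [ 549. -166.  153.]
12 [ 570.77231409 -113.36701656  239.58495508] [ 553.82854476 -120.58528179  232.71360612] [578.39718981 -72.16153062 257.45280201]
(array([ 0,  0,  0, 27, 51, 51, 40, 23,  6]), array([165, 175, 185, 195, 205, 215, 225, 235, 245, 255]))
```

The side depth puts the fingertips at z≈203, while the state (TCP 173.5) implies 156. The safe test is to go to the stated grasp height, look again, and close gently. The opening will then show which is right.

Emit:
{"api": "arm_command", "payload": {
  "motion": [
    [[0, 0, 0, 0.1, 0, -0.5, 1], [0, 0, 0, 0, 0, -0.5, 1], [0, 0, 0, 0, 0, -0.5, 1], [0, 0, 0, 0, 0, -0.4, 1], [0, 0, 0, 0, 0, 0, 1], [0, 0, 0, 0, 0, 0, 1]]
  ]
}}

```text
t: 5.95
tcp_pos: [552.2, -161.4, 135.8]
orientation: [[-0.9, 0.436, -0.001], [0.436, 0.9, 0.0], [0.001, -0.0, -1.0]]
force: [-0.0, -0.3, 0.8]
gripper_width: 0.998
```

```bash
python3 - <<'E'
from h import *
s,d=camera('side');S=cloud('side',d)
cv2.imwrite('pics/c4.png',crop(s,320,170,80,110,5))
o=ctrl.get_obs();print(o['tcp_pos'],o['force'],o['joints'])
k=(np.hypot(S[...,0]-523,S[...,1]+213)<16)&(S[...,2]>60)
print(k.sum(),np.nanmin(S[k],0),np.nanmax(S[k],0))
E
```

```text
[ 552.4479972  -161.454661    136.20603118] [ 0.31724894 -0.56501501 -0.78964415] [ 0.26667654  0.73234835 -0.10647031  1.79787782  0.12291249  0.61752443
  1.20701569]
549 [ 508.33754157 -227.98968476   60.02212742] [ 537.12700122 -197.51151485  558.40320173]
```

View pics/c4.png

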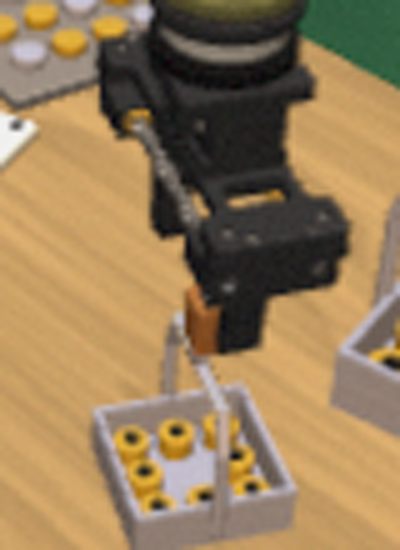

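The fingertip still shows at (240,350), about z 160, which is above the grip's top. I'll close gently as the test.

Emit:
{"api": "arm_command", "payload": {
  "motion": [
    [[0, 0, 0, 0, 0, 0, -1], [0, 0, 0, 0, 0, 0, -1], [0, 0, 0, 0, 0, 0, -1], [0, 0, 0, 0, 0, 0, -1], [0, 0, 0, 0, 0, 0, -1], [0, 0, 0, 0, 0, 0, -1]]
  ],
  "newtons": 8
}}

```text
t: 6.6
tcp_pos: [552.3, -161.4, 136.2]
orientation: [[-0.9, 0.436, 0.0], [0.436, 0.9, 0.0], [-0.0, 0.0, -1.0]]
force: [-1.0, 0.2, -0.4]
gripper_width: 0.476
```

```bash
python3 - <<'E'
from h import *
s,d=camera('side');S=cloud('side',d)
cv2.imwrite('pics/c5.png',crop(s,320,170,80,110,5))
o=ctrl.get_obs();print(o['tcp_pos'],o['force'],o['gripper_width']*88)
E
```

```text
[ 552.3129488  -161.40644125  136.18982364] [ 0.69811841 -0.30032665 -0.39657826] 38.26160548706632
```

View pics/c5.png

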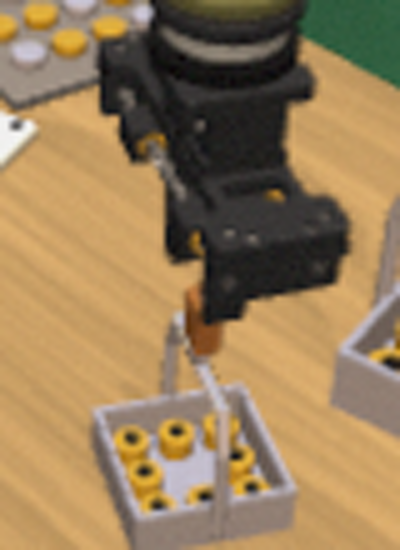

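Emit:
{"api": "arm_command", "payload": {
  "motion": [
    [[0, 0, 0, 0, 0, 0, -1], [0, 0, 0, 0, 0, 0, -1], [0, 0, 0, 0, 0, 0, -1], [0, 0, 0, 0, 0, 0, -1], [0, 0, 0, 0, 0, 0, -1], [0, 0, 0, 0, 0, 0, -1], [0, 0, 0, 0, 0, 0, -1]]
  ]
}}

```text
t: 7.35
tcp_pos: [552.3, -161.4, 136.1]
orientation: [[-0.9, 0.436, 0.0], [0.436, 0.9, 0.0], [0.0, 0.0, -1.0]]
force: [0.3, -0.2, -0.4]
gripper_width: 0.005
```

The jaws shut to 0 with nothing between them. So the state's z reading is about 49 mm low at the fingertips: tips ≈ reading + 32. The camera's x and y agree with the state. I'll reopen and go down about 50 mm more in two parts, watching the force.

Emit:
{"api": "arm_command", "payload": {
  "motion": [
    [[0, 0, 0, 0, 0, 0, 0.6], [0, 0, 0, 0, 0, 0, 0.6], [0, 0, 0, 0, 0, 0, 0.6], [0, 0, 0, 0, 0, 0, 0.6], [0, 0, 0, 0, 0, 0, 0.6], [0, 0, 0, 0, 0, 0, 0.6], [0, 0, 0, 0, 0, 0, 0.6], [0, 0, 0, 0, 0, 0, 0.6], [0, 0, 0, 0, 0, 0, 0.6], [0, 0, 0, 0, 0, 0, 0.6]]
  ]
}}

```text
t: 8.35
tcp_pos: [552.3, -161.4, 136.1]
orientation: [[-0.9, 0.436, 0.0], [0.436, 0.9, 0.0], [0.0, 0.0, -1.0]]
force: [0.2, -0.1, -0.4]
gripper_width: 0.801
```

Emit:
{"api": "arm_command", "payload": {
  "motion": [
    [[0, 0, 0, 0, 0, -0.3, 0.6], [0, 0, 0, 0, 0, -0.3, 0.6], [0, 0, 0, 0, 0, -0.3, 0.6], [0, 0, 0, 0, 0, -0.3, 0.6], [0, 0, 0, 0, 0, -0.3, 0.6], [0, 0, 0, 0, 0, 0, 0.6]]
  ]
}}

```text
t: 8.95
tcp_pos: [551.6, -161.2, 105.1]
orientation: [[-0.9, 0.436, -0.002], [0.436, 0.9, 0.0], [0.002, -0.0, -1.0]]
force: [-0.4, -0.9, 0.5]
gripper_width: 0.797
```

```bash
python3 - <<'E'
from h import *
s,d=camera('side')
cv2.imwrite('pics/c6.png',crop(s,320,170,80,110,5))
o=ctrl.get_obs();print(o['tcp_pos'],o['force'],o['gripper_width']*88)
c=calibration('side')
def pr(p):
    q=c['rotation'].T@(np.array(p)-c['position']);return ((q[:2]/q[2])*c['fx']+[c['cx'],c['cy']]-[320,170])*5
y=np.array([.4356,.9,0]);x=np.array([.9,-.4356,0]);k=-(o['gripper_width']*44+17.5)
for z in(120,130,140,150):
    T=np.r_[o['tcp_pos'][:2],z];print(z,pr(T+k*y-9*x),pr(T+k*y+9*x))
E
```

```text
[ 551.92731352 -161.29879984  105.57998473] [-0.83901802 -0.03825688  0.53601983] 70.55798797502679
120 [216.19204595 407.0282896 ] [248.11713805 400.73016272]
130 [217.51235736 393.34207838] [249.63032532 387.05917127]
140 [218.84922386 379.48425888] [251.16241035 373.21744677]
150 [220.20295877 365.4515831 ] [252.71374937 359.20177075]
```

View pics/c6.png

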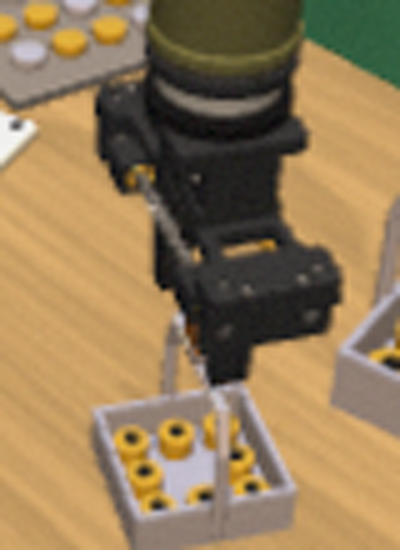

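The finger's lower edge is at (210,382)–(247,375), so the tips are at z≈138, which confirms tips = reading + 33. The gripper is also about 4 mm to the left of the grip. I'll shift, go down 21 mm and close.

Emit:
{"api": "arm_command", "payload": {
  "motion": [
    [[0, 0, 0, 0.15, -0.1, -0.2, 0.6], [0, 0, 0, 0, 0, -0.3, 0.6], [0, 0, 0, 0, 0, -0.3, 0.6], [0, 0, 0, 0, 0, -0.25, 0.6], [0, 0, 0, 0, 0, 0, 0.6], [0, 0, 0, 0, 0, 0, -1], [0, 0, 0, 0, 0, 0, -1], [0, 0, 0, 0, 0, 0, -1], [0, 0, 0, 0, 0, 0, -1], [0, 0, 0, 0, 0, 0, -1], [0, 0, 0, 0, 0, 0, -1], [0, 0, 0, 0, 0, 0, -1], [0, 0, 0, 0, 0, 0, -1], [0, 0, 0, 0, 0, 0, -1], [0, 0, 0, 0, 0, 0, -1]]
  ],
  "newtons": 40
}}

```text
t: 10.5
tcp_pos: [555.4, -163.1, 85.1]
orientation: [[-0.9, 0.435, 0.0], [0.435, 0.9, 0.0], [0.0, 0.0, -1.0]]
force: [0.2, 0.8, -0.2]
gripper_width: 0.269
```

The jaws hold 23.7 mm, so the grip is in them. Now I lift.

Emit:
{"api": "arm_command", "payload": {
  "motion": [
    [[0, 0, 0, 0, 0, 0.2, -1], [0, 0, 0, 0, 0, 0.4, -1], [0, 0, 0, 0, 0, 0.7, -1], [0, 0, 0, 0, 0, 0.7, -1], [0, 0, 0, 0, 0, 0.8, -1], [0, 0, 0, 0, 0, 0.8, -1], [0, 0, 0, 0, 0, 0.8, -1], [0, 0, 0, 0, 0, 0.8, -1], [0, 0, 0, 0, 0, 0.8, -1], [0, 0, 0, 0, 0, 0.8, -1], [0, 0, 0, 0, 0, 0.7, -1], [0, 0, 0, 0, 0, 0.5, -1], [0, 0, 0, 0, 0, 0.4, -1], [0, 0, 0, 0, 0, 0.2, -1], [0, 0, 0, 0, 0, 0, -1], [0, 0, 0, 0, 0, 0, -1], [0, 0, 0, 0, 0, 0, -1]]
  ]
}}

```text
t: 12.2
tcp_pos: [554.8, -163.3, 256.4]
orientation: [[-0.9, 0.436, -0.002], [0.436, 0.9, 0.0], [0.002, -0.0, -1.0]]
force: [0.4, -0.0, -5.8]
gripper_width: 0.265
```

```bash
python3 - <<'E'
from h import *
F=[]
for i in range(8):
    s,d=camera('side');F.append(ctrl.get_obs()['force'])
o=ctrl.get_obs();print(o['tcp_pos'],np.mean(F,0),np.std(F,0),o['gripper_width'],o['joints'])
cv2.imwrite('pics/s7.png',s)
E
```

```text
[ 555.26121067 -163.37715787  257.06345271] [-0.10536881  0.16965492 -6.41827097] [0.361456   0.31196055 0.51442072] 0.26661058898424317 [ 0.28246276  0.57891861 -0.12751135  1.66303775  0.08843494  0.9054192
  1.24085968]
```

The basket weighs about 6.4 N, so I expect it to sink about 64 mm. Bar height ≈ reading + 15. Now I carry it to a point 85 mm short of the saddle on the stand's -x side, turning +43.6°.

Emit:
{"api": "arm_command", "payload": {
  "motion": [
    [[0, 0, 0.1, -0.1, 0.4, 0, -1], [0, 0, 0.295, -0.26, 0.8, 0, -1], [0, 0, 0.295, -0.26, 0.8, 0, -1], [0, 0, 0.295, -0.26, 0.8, 0, -1], [0, 0, 0.295, -0.26, 0.8, 0, -1], [0, 0, 0.295, -0.26, 0.8, 0, -1], [0, 0, 0.295, -0.26, 0.8, 0, -1], [0, 0, 0.295, -0.26, 0.8, 0, -1], [0, 0, 0.295, -0.26, 0.8, 0, -1], [0, 0, 0.295, -0.26, 0.8, 0, -1], [0, 0, 0.295, -0.26, 0.8, 0, -1], [0, 0, 0.295, -0.26, 0.8, 0, -1], [0, 0, 0.295, -0.26, 0.8, 0, -1], [0, 0, 0.295, -0.26, 0.8, 0, -1], [0, 0, 0.295, -0.26, 0.8, 0, -1], [0, 0, 0.295, -0.26, 0.8, 0, -1], [0, 0, 0.295, -0.26, 0.8, 0, -1], [0, 0, 0.295, -0.26, 0.8, 0, -1], [0, 0, 0.295, -0.26, 0.8, 0, -1], [0, 0, 0.04, 0, 0.4, 0, -1]]
  ]
}}

```text
t: 14.6
tcp_pos: [458.7, 143.1, 257.2]
orientation: [[-0.951, -0.309, -0.0], [-0.309, 0.951, 0.001], [0.0, 0.001, -1.0]]
force: [0.1, 0.3, -7.1]
gripper_width: 0.265
```

Emit:
{"api": "arm_command", "payload": {
  "motion": [
    [[0, 0, 0, 0, 0, 0, -1], [0, 0, 0, 0, 0, 0, -1], [0, 0, 0, 0, 0, 0, -1], [0, 0, 0, 0, 0, 0, -1]]
  ]
}}

```text
t: 15.0
tcp_pos: [459.9, 139.6, 257.1]
orientation: [[-0.953, -0.304, -0.0], [-0.304, 0.953, -0.001], [0.0, -0.001, -1.0]]
force: [-0.4, 0.1, -6.9]
gripper_width: 0.267
```

```bash
python3 - <<'E'
from h import *
s,d=camera('side');t,e=camera('top')
o=ctrl.get_obs();print(o['tcp_pos'],o['orientation'][:2,1],o['gripper_width'],o['force'])
cv2.imwrite('pics/c8.png',np.hstack([crop(s,230,110,100,130,4),crop(t,205,140,100,130,4)]))
np.save('s8.npy',d)
E
```

```text
[459.85361928 139.96284542 257.10805701] [-0.30402633  0.95266361] 0.2691113786690012 [-1.34744711e-01 -3.53353009e-03 -6.51991263e+00]
```

View pics/c8.png

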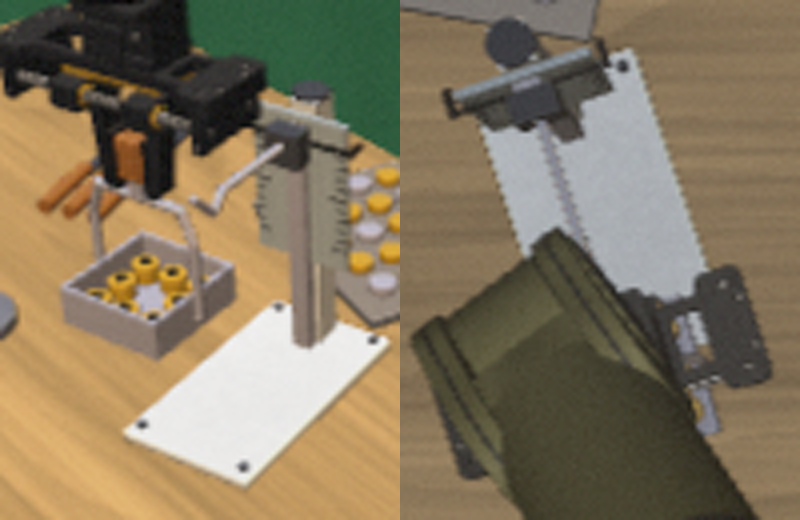

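The side view shows the basket hanging upright in the jaws, with the bar near crop (135,192). The hook tip is at (195,203), ahead and lower. I'll check numerically how the bar lies against the hook.

```bash
python3 - <<'E'
from h import *
d=np.load('s8.npy');S=cloud('side',d)
p=cv2.imread('pics/c8.png')
c=calibration('side')
def pr(q):
    q=c['rotation'].T@(np.array(q)-c['position']);return ((q[:2]/q[2])*c['fx']+[c['cx'],c['cy']]-[230,110])*4
ey=np.array([-.304,.953,0]);B=np.array([459.9,139.9,272])
print('bar mid/ends',pr(B),pr(B-38*ey),pr(B+38*ey),'grip ctr',pr(B+[0,0,32]))
ex=np.array([.952,.305,0]);Sd=np.array([540,167,225]);print('tip top',pr(Sd-23*ex+[0,0,16]),'Vlow',pr(Sd-[0,0,16]),'legtop',pr(Sd+14*ex+[0,0,7]))
k=np.zeros(d.shape,bool);k[110:150,230:290]=1
g=cv2.cvtColor(cv2.resize(p[:,:400],(100,130),interpolation=cv2.INTER_AREA),cv2.COLOR_BGR2HSV)
m=np.zeros(d.shape,bool);m[110:240,230:330]=(g[...,1]>150)&(g[...,0]<14)&(g[...,2]>90);m[:,:255]=0;m[:,270:]=0;m[160:]=0
print(m.sum(),np.argwhere(m).mean(0),np.nanmean(S[m],0),np.nanmin(S[m],0),np.nanmax(S[m],0))
k=(np.abs(S[...,0]-459)<60)&(np.abs(S[...,1]-140)<60)&(S[...,2]>190)&(S[...,2]<220);print('rim/uprights top z',np.nanmean(S[k],0))
E
```

```text
bar mid/ends [141.11950424 196.50959079] [183.46747279 210.62667243] [100.03838623 182.81482534] grip ctr [137.00593216 157.16003887]
tip top [193.82591603 196.47362746] Vlow [214.17969157 219.21159275] legtop [222.92576494 186.04766603]
64 [149.359375 262.140625] [458.38347377 149.42453041 299.38744251] [446.72211172 126.33832747  13.93211482] [671.85111467 544.42437734 324.95172373]
rim/uprights top z [455.48439856 139.83607602 199.15678566]
```

The projections agree with the picture within about 1–2 px. I lower 10 mm so the window straddles the hook (bar ≈262), then go in along +x slowly.

Emit:
{"api": "arm_command", "payload": {
  "motion": [
    [[0, 0, 0, 0, 0, -0.25, -1], [0, 0, 0, 0, 0, -0.25, -1], [0, 0, 0, 0.2, 0.06, 0, -1], [0, 0, 0, 0.35, 0.11, 0, -1], [0, 0, 0, 0.35, 0.11, 0, -1], [0, 0, 0, 0.35, 0.11, 0, -1], [0, 0, 0, 0.35, 0.11, 0, -1], [0, 0, 0, 0.35, 0.11, 0, -1], [0, 0, 0, 0.35, 0.11, 0, -1], [0, 0, 0, 0.35, 0.11, 0, -1], [0, 0, 0, 0.35, 0.11, 0, -1], [0, 0, 0, 0.35, 0.11, 0, -1], [0, 0, 0, 0.35, 0.11, 0, -1], [0, 0, 0, 0.35, 0.11, 0, -1], [0, 0, 0, 0.1, 0, 0, -1], [0, 0, 0, 0, 0, 0, -1], [0, 0, 0, 0, 0, 0, -1]]
  ]
}}

```text
t: 16.8
tcp_pos: [542.3, 165.8, 247.0]
orientation: [[-0.952, -0.305, -0.001], [-0.305, 0.952, -0.0], [0.001, -0.0, -1.0]]
force: [-0.0, 1.0, -6.4]
gripper_width: 0.269
```

```bash
python3 - <<'E'
from h import *
s,d=camera('side')
o=ctrl.get_obs();print(o['tcp_pos'],o['orientation'][:2,1],o['gripper_width'],o['force'])
cv2.imwrite('pics/c9.png',crop(s,255,105,75,90,6))
c=calibration('side')
def pr(q):
    q=c['rotation'].T@(np.array(q)-c['position']);return ((q[:2]/q[2])*c['fx']+[c['cx'],c['cy']]-[255,105])*6
B=o['tcp_pos']+[0,0,15];ey=np.array([-.304,.953,0]);ex=np.array([.953,.304,0])
print('bar',pr(B),pr(B-38*ey),pr(B+38*ey),'grip',pr(B+[0,0,32]))
Sd=np.array([540,167,225]);print('tip',pr(Sd-23*ex+[0,0,16]),'V',pr(Sd-[0,0,16]))
E
```

```text
[542.22779028 165.82832348 247.07629064] [-0.30532163  0.95224928] 0.26665255292171486 [-0.26372508 -0.62442488 -6.28542288]
bar [169.81806406 268.71116278] [231.13129037 287.81481002] [110.2330528  250.14598355] grip [165.89737731 212.23101446]
tip [140.67544782 324.70815073] V [171.26953736 358.81738912]
```

View pics/c9.png

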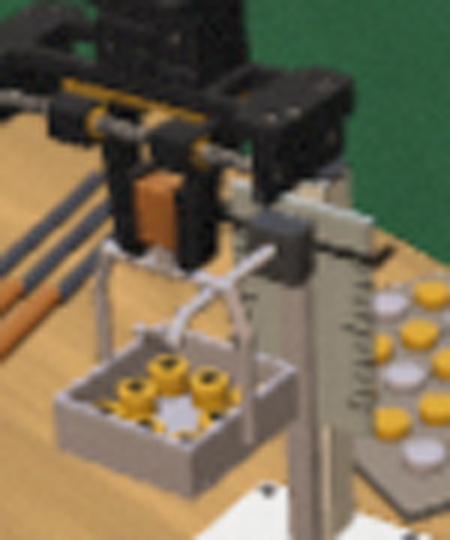

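The bar runs from (110,243) to (235,287), across and above the hook. The hook tip (137,330) is on the near side and the leg passes under the bar, so it is lined up within about 2 mm. I lower gently.

Emit:
{"api": "arm_command", "payload": {
  "motion": [
    [[0, 0, 0, 0, 0, -0.2, -1], [0, 0, 0, 0, 0, -0.2, -1], [0, 0, 0, 0, 0, -0.2, -1], [0, 0, 0, 0, 0, -0.2, -1], [0, 0, 0, 0, 0, -0.2, -1], [0, 0, 0, 0, 0, -0.2, -1], [0, 0, 0, 0, 0, -0.1, -1], [0, 0, 0, 0, 0, -0.1, -1], [0, 0, 0, 0, 0, -0.1, -1], [0, 0, 0, 0, 0, 0, -1], [0, 0, 0, 0, 0, 0, -1]]
  ]
}}

```text
t: 17.95
tcp_pos: [542.7, 166.0, 217.2]
orientation: [[-0.952, -0.305, 0.0], [-0.305, 0.952, 0.0], [-0.0, 0.0, -1.0]]
force: [-0.7, -0.4, -6.1]
gripper_width: 0.266
```

Emit:
{"api": "arm_command", "payload": {
  "motion": [
    [[0, 0, 0, 0, 0, -0.1, -1], [0, 0, 0, 0, 0, -0.1, -1], [0, 0, 0, 0, 0, -0.1, -1], [0, 0, 0, 0, 0, -0.1, -1], [0, 0, 0, 0, 0, -0.1, -1], [0, 0, 0, 0, 0, -0.1, -1], [0, 0, 0, 0, 0, -0.1, -1], [0, 0, 0, 0, 0, -0.1, -1], [0, 0, 0, 0, 0, -0.1, -1], [0, 0, 0, 0, 0, 0, -1], [0, 0, 0, 0, 0, 0, -1]]
  ]
}}

```text
t: 19.05
tcp_pos: [542.5, 166.0, 199.1]
orientation: [[-0.952, -0.305, -0.0], [-0.305, 0.952, -0.0], [0.0, 0.0, -1.0]]
force: [-0.1, -0.4, -4.4]
gripper_width: 0.267
```

```bash
cat > f.py <<'E'
from h import *
F=[];M=[]
for i in range(8):
    s,d=camera('side');o=ctrl.get_obs();F.append(o['force']);M.append(o['ft_torque'])
print(o['t'],o['tcp_pos'],np.mean(F,0).round(2),np.mean(M,0).round(3),o['gripper_width'])
E
python3 f.py
```

```text
19.45 [542.57584685 165.94763032 199.16050658] [-1.22 -0.14 -5.24] [-0.019  0.204  0.011] 0.26523484426703986
```

The spring has taken about 1.2 N and sunk about 11 mm, as expected. The side force of -1.2 N in x means the bar bears on the +x leg, so I ease it 2 mm towards -x.

Emit:
{"api": "arm_command", "payload": {
  "motion": [
    [[0, 0, 0, -0.05, -0.015, 0, -1], [0, 0, 0, -0.05, -0.015, 0, -1], [0, 0, 0, 0, 0, 0, -1], [0, 0, 0, 0, 0, 0, -1]]
  ]
}}

```text
t: 19.85
tcp_pos: [541.8, 165.8, 199.6]
orientation: [[-0.952, -0.305, 0.002], [-0.305, 0.952, 0.001], [-0.003, 0.0, -1.0]]
force: [2.4, 0.2, -4.4]
gripper_width: 0.269
```

```bash
python3 f.py
```

```text
20.25 [541.06302385 165.64739521 199.29027024] [ 3.54  1.1  -5.33] [ 0.263 -0.794 -0.001] 0.2689087419454989
```

Emit:
{"api": "arm_command", "payload": {
  "motion": [
    [[0, 0, 0, 0.03, 0.01, 0, -1], [0, 0, 0, 0.03, 0.01, 0, -1], [0, 0, 0, 0, 0, 0, -1], [0, 0, 0, 0, 0, 0, -1]]
  ]
}}

```text
t: 20.65
tcp_pos: [541.2, 165.6, 198.9]
orientation: [[-0.952, -0.305, -0.002], [-0.305, 0.952, -0.0], [0.002, 0.0, -1.0]]
force: [1.0, 0.7, -5.2]
gripper_width: 0.264
```

```bash
python3 f.py
```

```text
21.05 [541.50014668 165.55979514 199.00067214] [ 0.57  0.46 -5.1 ] [ 0.159 -0.117 -0.012] 0.2670094312886947
```

The side force is nearly gone, so the bar is seated. Now I let it down slowly, about 43 mm at 24 mm/s.

Emit:
{"api": "arm_command", "payload": {
  "motion": [
    [[0, 0, 0, 0, 0, -0.12, -1], [0, 0, 0, 0, 0, -0.12, -1], [0, 0, 0, 0, 0, -0.12, -1], [0, 0, 0, 0, 0, -0.12, -1], [0, 0, 0, 0, 0, -0.12, -1], [0, 0, 0, 0, 0, -0.12, -1], [0, 0, 0, 0, 0, -0.12, -1], [0, 0, 0, 0, 0, -0.12, -1], [0, 0, 0, 0, 0, -0.12, -1], [0, 0, 0, 0, 0, -0.12, -1], [0, 0, 0, 0, 0, -0.12, -1], [0, 0, 0, 0, 0, -0.12, -1], [0, 0, 0, 0, 0, -0.12, -1], [0, 0, 0, 0, 0, -0.12, -1], [0, 0, 0, 0, 0, -0.12, -1], [0, 0, 0, 0, 0, -0.12, -1], [0, 0, 0, 0, 0, -0.12, -1], [0, 0, 0, 0, 0, -0.12, -1], [0, 0, 0, 0, 0, 0, -1], [0, 0, 0, 0, 0, 0, -1]]
  ]
}}

```text
t: 23.05
tcp_pos: [542.0, 165.8, 156.0]
orientation: [[-0.952, -0.305, 0.0], [-0.305, 0.952, 0.0], [-0.0, 0.0, -1.0]]
force: [1.0, -0.4, -1.2]
gripper_width: 0.269
```

```bash
python3 f.py
```

```text
23.45 [542.00425321 165.82925671 156.04267384] [ 1.53 -0.37 -0.75] [-0.035 -0.293  0.007] 0.26937732877936915
```

Emit:
{"api": "arm_command", "payload": {
  "motion": [
    [[0, 0, 0, 0.02, 0.005, -0.1, -1], [0, 0, 0, 0, 0, -0.1, -1], [0, 0, 0, 0, 0, -0.1, -1], [0, 0, 0, 0, 0, 0, -1], [0, 0, 0, 0, 0, 0, -1]]
  ]
}}

```text
t: 23.95
tcp_pos: [542.1, 165.9, 149.8]
orientation: [[-0.952, -0.305, -0.0], [-0.305, 0.952, -0.0], [0.0, 0.0, -1.0]]
force: [0.9, -0.8, 0.6]
gripper_width: 0.268
```

```bash
sed -i 's/range(8)/range(20)/' f.py; python3 f.py
```

```text
24.95 [542.18961379 165.8580658  149.90503089] [-0.06 -0.69 -0.16] [-0.044  0.007  0.   ] 0.26641872353579016
```

The residual is -0.16 N. One more millimetre down, then I open gently.

Emit:
{"api": "arm_command", "payload": {
  "motion": [
    [[0, 0, 0, 0, -0.01, -0.05, -1], [0, 0, 0, 0, 0, 0, -1], [0, 0, 0, 0, 0, 0, -1], [0, 0, 0, 0, 0, 0, -1]]
  ],
  "newtons": 15
}}

```text
t: 25.35
tcp_pos: [542.2, 165.9, 148.9]
orientation: [[-0.952, -0.305, -0.0], [-0.305, 0.952, 0.0], [0.0, 0.0, -1.0]]
force: [-1.5, 0.9, -1.2]
gripper_width: 0.269
```

```bash
python3 f.py
```

```text
26.35 [542.25533263 165.82725677 148.97099226] [-0.66  0.5  -0.11] [0.173 0.156 0.002] 0.2677521939090139
```

Emit:
{"api": "arm_command", "payload": {
  "motion": [
    [[0, 0, 0, 0, 0, 0, -1], [0, 0, 0, 0, 0, 0, -1], [0, 0, 0, 0, 0, 0, -0.42], [0, 0, 0, 0, 0, 0, -0.38], [0, 0, 0, 0, 0, 0, -0.34], [0, 0, 0, 0, 0, 0, -0.3], [0, 0, 0, 0, 0, 0, -0.2], [0, 0, 0, 0, 0, 0, -0.1], [0, 0, 0, 0, 0, 0, 0], [0, 0, 0, 0, 0, 0, 0.1], [0, 0, 0, 0, 0, 0, 0.2], [0, 0, 0, 0, 0, 0, 0.3], [0, 0, 0, 0, 0, 0, 0.3], [0, 0, 0, 0, 0, 0, 0.3]]
  ],
  "newtons": 5
}}

```text
t: 27.75
tcp_pos: [542.3, 165.7, 148.9]
orientation: [[-0.952, -0.305, -0.0], [-0.305, 0.952, 0.0], [-0.0, 0.0, -1.0]]
force: [-0.0, -0.7, 1.1]
gripper_width: 0.652
```

```bash
python3 - <<'E'
from h import *
s,d=camera('side')
o=ctrl.get_obs();print(o['t'],o['tcp_pos'],o['gripper_width'],o['force'])
cv2.imwrite('pics/c10.png',crop(s,255,105,75,95,6))
E
```

```text
27.8 [542.29849165 165.70242864 148.95950086] 0.6481533258978416 [-0.05483081 -0.58950104  0.57217412]
```

View pics/c10.png

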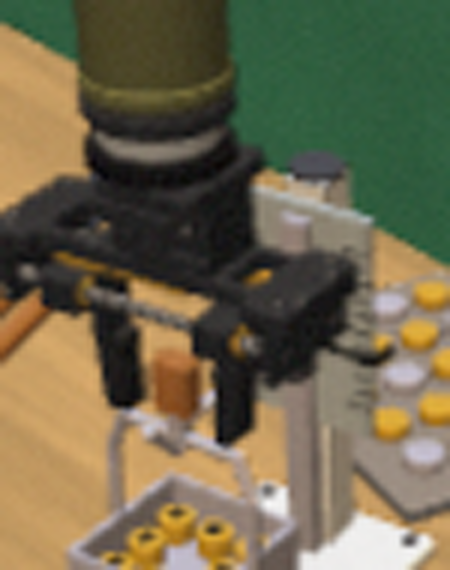

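The jaws are open around the grip, and the basket hangs upright with its bar in the hook at about (170,435). I withdraw straight up, then away towards -x.

Emit:
{"api": "arm_command", "payload": {
  "motion": [
    [[0, 0, 0, 0, 0, 0.2, 0.3], [0, 0, 0, 0, 0, 0.3, 0.3], [0, 0, 0, 0, 0, 0.4, 0.3], [0, 0, 0, 0, 0, 0.4, 0.3], [0, 0, 0, 0, 0, 0.4, 0.3], [0, 0, 0, 0, 0, 0.5, 0.3], [0, 0, 0, 0, 0, 0.6, 0.3], [0, 0, 0, 0, 0, 0.6, 0.3], [0, 0, 0, 0, 0, 0.6, 0.3], [0, 0, 0, 0, 0, 0.6, 0.3], [0, 0, 0, -0.4, -0.12, 0.6, 0.3], [0, 0, 0, -0.6, -0.2, 0.6, 0.3], [0, 0, 0, -0.6, -0.2, 0.6, 0.3], [0, 0, 0, -0.6, -0.2, 0.4, 0.3], [0, 0, 0, -0.6, -0.2, 0.2, 0.3], [0, 0, 0, -0.6, -0.2, 0, 0.3], [0, 0, 0, -0.4, -0.1, 0, 0.3]]
  ]
}}

```text
t: 29.5
tcp_pos: [464.8, 140.6, 289.0]
orientation: [[-0.952, -0.305, -0.001], [-0.305, 0.952, -0.001], [0.001, -0.0, -1.0]]
force: [0.5, 0.1, -0.1]
gripper_width: 0.647
```

Emit:
{"api": "arm_command", "payload": {
  "motion": [
    [[0, 0, 0, 0, 0, 0, 0.3], [0, 0, 0, 0, 0, 0, 0.3], [0, 0, 0, 0, 0, 0, 0.3], [0, 0, 0, 0, 0, 0, 0.3], [0, 0, 0, 0, 0, 0, 0.3], [0, 0, 0, 0, 0, 0, 0.3], [0, 0, 0, 0, 0, 0, 0.3], [0, 0, 0, 0, 0, 0, 0.3], [0, 0, 0, 0, 0, 0, 0.3], [0, 0, 0, 0, 0, 0, 0.3], [0, 0, 0, 0, 0, 0, 0.3], [0, 0, 0, 0, 0, 0, 0.3], [0, 0, 0, 0, 0, 0, 0.3], [0, 0, 0, 0, 0, 0, 0.3], [0, 0, 0, 0, 0, 0, 0.3], [0, 0, 0, 0, 0, 0, 0.3], [0, 0, 0, 0, 0, 0, 0.3], [0, 0, 0, 0, 0, 0, 0.3], [0, 0, 0, 0, 0, 0, 0.3], [0, 0, 0, 0, 0, 0, 0.3]]
  ]
}}

```text
t: 31.5
tcp_pos: [466.3, 141.3, 288.9]
orientation: [[-0.952, -0.305, -0.0], [-0.305, 0.952, 0.0], [0.0, 0.0, -1.0]]
force: [0.0, 0.5, 0.5]
gripper_width: 0.656
```

```bash
python3 - <<'E'
from h import *
P=[]
for i in range(24):
    s,d=camera('side')
    P.append(s[140:240,255:320].astype(int))
P=np.array(P);sd=P.mean(-1)
print('first-third vs last-third diff',np.abs(sd[:8].mean(0)-sd[-8:].mean(0)).max(),'frame noise',sd.std(0).max(),np.median(sd.std(0)))
o=ctrl.get_obs();print(o['t'],o['tcp_pos'],o['force'])
cv2.imwrite('pics/c11.png',crop(s,215,80,130,160,4)[:600])
s0=cv2.imread('pics/side0.png');
for n,(x,y) in dict(jar=(430,321),cb=(287,256),buff=(222,189)).items():
    print(n,np.abs(s[y-14:y+14,x-14:x+14].astype(int)-s0[y-14:y+14,x-14:x+14]).mean())
E
```

```text
first-third vs last-third diff 4.416666666666664 frame noise 3.8948119576155644 1.1602834160188673
32.7 [466.29468373 141.29367212 288.94048392] [-0.15532439  0.08199014 -1.0549482 ]
jar 5.497448979591836
cb 5.391581632653061
buff 4.972363945578231
```

View pics/c11.png

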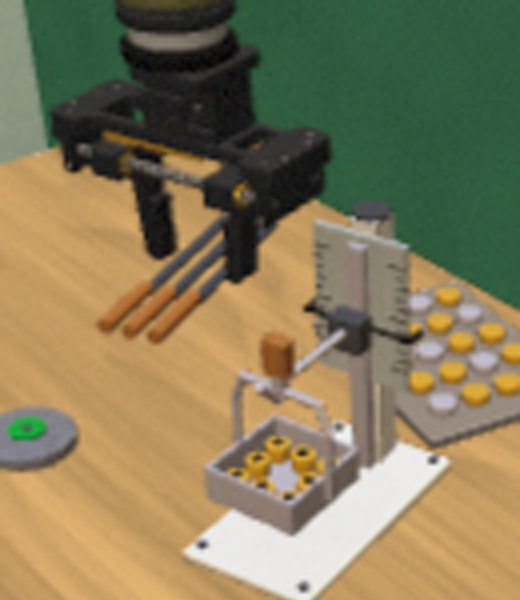

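The basket hangs upright in the hook with the bar's middle (281,391) over the wire. The pointer is down mid-scale, the frames are steady and the arm is clear. I hand in.

```bash
python3 -c "
from cell import ctrl
print(ctrl.close_job())"
```

```text
the job is handed in; nothing more can be done
None
```

The small basket is hanging on the scale's hook and the job is handed in; it reported no verdict. I lifted it by the wooden grip and hung the crossbar in the hook. I then let it down at about 25 mm/s or slower until only about 0.1 N was left on the wrist, opened the jaws, and withdrew up and away at about t = 30 s.

**Last checks:**
- **Basket:** it hung upright with the crossbar's middle over the hook, sunk about 60 mm. That fits the roughly 6.4 N I felt when lifting it.
- **Stillness:** 24 frames over 1.2 s showed no change beyond noise.
- **Bystanders:** the jar, compound bar and buff showed no visible change, and the arm was clear of everything.

**What disagreed:**
- **Fingertip height:** the reported tool height put the fingertips about 49 mm lower than the cameras did. My first closing therefore shut on air above the grip. I went by the cameras from then on, and the grasp and spring forces agreed with them.
- **Sideways push:** while centring the bar in the V, I briefly pressed the hook sideways with about 3.7 N, well under the 18 N limit.
- **Hook speed:** I did not measure it directly during the release.

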